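# Pump up the vacuum board holder

## Task

On the vacuum board holder, push the safety catch aside by its upright paddle so that it is well clear of the plunger's cap, then push the plunger all the way down and let it come fully up again, stroke after stroke, until the indicator pin beside it stands fully out. Only push: leave the catch aside and the plunger up, do not touch the pin itself, and leave the other things on the bench where they are.

Things in the scene. Friction and masses are not known exactly. Their poses are not given: they have to be found in the camera images.
- pump: vacuum board holder bolted to the bench: steel base 310 x 200 x 12 mm, on it a grey pump block (107 x 160 mm, top 85 mm above the bench) nearest the robot and a low circuit-board rest (45 mm high) behind. Origin on the bench; +x to the circuit board, +y to the catch, z up. In this frame (x, y, mm): plunger axis 0, 30; pin axis 0, -55; catch pivot 45, 45
- plunger (a joint): how far the plunger is pushed down, m: 0 fully up, 0.024 at the bottom stop. A spring pushes it back up (about 3.5 N at the top, 9.5 N at the bottom). While the catch is under its cap it gives only 1.5 mm
- cap_top (a point): centre of the flat top of the plunger's round black cap (40 mm across, 18 mm thick, 14 mm stem), 133 mm above the bench when up; goes down with the plunger. Each stroke to the bottom and fully up again raises the pin a ratchet step of about 7 mm, where it stays; strokes shorter than about 18 mm may not count. Extra strokes do no harm
- pin (a joint): how far the indicator pin has risen, m: it starts anywhere from 0 to 0.014; about 0.035 is fully out. It takes 3 to 5 full strokes
- pin_tip (a point): centre of the top of the steel indicator pin (12 mm across), which rises from a 20 mm collar on the pump block, 85 mm from the plunger: 95 mm above the bench when in, 130 mm when fully out. The pin is to be left untouched
- catch (a joint): angle of the safety catch, rad: 0 to 0.12 at the start (bar under the plunger's cap), clear of the cap above 0.3, well clear above 0.4, stop at 1.3. It stays where it is left (friction, about 0.4 N at the paddle). Growing values turn it clockwise seen from above: the paddle moves to the pump's +y, away from the plunger
- paddle (a point): on the upright paddle at the free end of the catch: steel plate 24 mm along the bar, 8 mm thick, 110 to 150 mm above the bench; this point in its middle, at 135 mm, 100 mm from the pivot. Its x axis points along the bar to the pivot, its y the way the paddle is to be pushed. The bar below it: 8 mm wide, 112 mm long, 88 to 113.5 mm above the bench
- catch_pivot (a point): top of the catch's pivot post (18 mm across), 119 mm above the bench; the catch turns about the vertical through it
- flux_jar: squat amber glass jar, 48 mm across, 50 mm tall; loose, origin at the centre of its underside; not part of the job
- solder_spool: steel-coloured solder spool standing on its end, 52 mm across, 36 mm tall; loose, origin at the centre of its underside; not part of the job
- screwdriver: screwdriver lying flat, 170 mm long; loose, origin at the centre of its underside (of its length too); not part of the job
- heatsink: finned aluminium heat sink, 50 x 50 x 30 mm; loose, origin at the centre of its underside; not part of the job
- multimeter: yellow hand multimeter lying flat, 150 x 75 x 32 mm; loose, origin at the centre of its underside; not part of the job
- cleaner_bottle: clear plastic bottle, 60 mm across, 150 mm tall; loose, origin at the centre of its underside; not part of the job
- screw_cup: small steel bowl, 70 mm across, 40 mm tall; loose, origin at the centre of its underside; not part of the job

How it is judged:
By the outcome, as a careful person would: the job done as asked, in the order asked, and still so for the second after the job is handed in, with the robot touching nothing.
It also fails if it takes over 54 s, if anything falls off the work surface, if the arm or the gripper's body presses on something with over 40 N, if the wrist force passes 120 N, or if a joint passes its speed limit or range.

## Robot

A 6-joint arm with a two-finger parallel gripper is mounted at the origin on the work surface. World frame = base frame: x ahead of the robot, y to its left, z up, the work surface at z = 0. Lengths are in m, angles in rad, forces in N, time in s.
With the tool pointing down it reaches from about 0.35 to 0.775 m from the base axis. Payload 7.3 kg.
Tool frame: the origin (TCP) lies at the very end of the fingers, on their centre line; the grasp point (between the pads) lies 19 mm behind it (robot.hold_point_z is the distance from the TCP to the grasp point, in m); z points along the fingers, y is the direction in which the jaws open and shut (so a half turn about z gives the same grasp; the last joint's range is limited). The gripper opens to 92 mm and grips with 3 to 60 N. Pads are 19 mm wide; open, the fingers measure 130 mm over their backs; the gripper's body (75 mm by 190 mm) begins 47 mm behind the grasp point.
Start: joints at [-1.251, 0.342, 1.524, -0, 1.275, -0.146], TCP at [0.236, -0.469, 0.227] pointing down, gripper open.
Joint ranges: [-2.53, 2.53], [-0.77, 2.02], [0.04, 2.7], [-1, 4.14], [0.28, 2.66], [-3.11, 3.11]. Speed limits (rad/s): [2.57, 2.57, 3.14, 3.14, 3.14, 3.14].

## Interface

Orientations are given as [roll, pitch, yaw] about the fixed x, y, z axes, in that order (R = Rz(yaw) Ry(pitch) Rx(roll)).
In Python, from cell import monitor, viewer, robot gives the robot as it stands.
- The arm moves only by the tool move_arm, never from a script. Its argument "deltas" is a list of rows, each an object of numbers: "x", "y", "z": the shift along the tool's x, y, z in m; "wx", "wy", "wz": the turn, a rotation vector about the tool's x, y, z in degrees; "hand": the opening, from 0 (shut) to 1 (fully open). In form: [{"x": .., "y": .., "z": .., "wx": .., "wy": .., "wz": .., "hand": ..}, ...]. A call has 1 to 8 rows; each row is the pose to reach, as a shift and turn from the pose commanded when the call began, along the tool's axes at that moment; what a row does not reach only later rows make up. A row lasts 1/8 s, in which the tool goes at most 62.5 mm and 10.7 degrees, less where a joint would pass 70% of its speed; a pose out of reach is approached as far as the arm can. A call with a gripper value outside its range is refused whole. The fingers move at their own pace and stop on an object; "grip_force" is the grip in N (left out, the last holds). Time passes only in rows, so rows that repeat a pose let the fingers close. It gives the time, the measured TCP pose, the force and the opening at its end, in the units of the state.
- monitor.observe(): the state, without advancing time (a new reading comes with each control period).
- viewer.read_camera(name): name is "side" or "top"; returns the picture (480x640x3 uint8, red, green, blue); there is no depth.
- viewer.camera_params(name): a dict with "camera_matrix" (3x3 intrinsics, pixels), "R" (3x3) and "t" (3): a world point X has camera coordinates R X + t. Camera axes: x right, y down, z forward; pixel columns grow to the right and rows downward; lengths in m; the calibration is good to about 2 mm. A picture is of the moment at which its call begins. camera_params takes no time and is no camera call.
- robot.hand_in(): hands the job in, once; it reports no verdict.
The state is a dict: "time": time; "qpos": joint angles; "qvel": joint speeds; "joint_efforts": joint torques, N m; "tool_pos": TCP position; "tool_rot": TCP orientation; "contact_force": force on the tool from outside, world axes, zero at the start; "torque": the same for the moment, N m; "opening": finger opening in m.
Only numpy, scipy, OpenCV 4.12 (cv2) and the standard library are available. Lean on these libraries where they do the work, as an engineer would, in place of code of your own. Each camera call takes 0.05 s, during which the arm holds its last target. There are 200 camera calls.

## Working session

There is one attempt and no reset: what is moved stays moved. The work goes in short steps, Python scripts to look and compute and a tool call to move; the robot and the scene stay as the last step left them, time stands still between calls to the robot, and variables do not carry over. Pictures are saved under pics/ and viewed, about 8 in all and at most 12, crops included, and the job is handed in when it is done.

Besides the shell and the picture viewer there is one more tool, called after ">>>" in YAML: its name, and indented under it one key for each argument. move_arm: Moves the arm, as the interface text tells. Its arguments: {"type":"object","properties":{"deltas":{"type":"array","items":{"type":"object","properties":{"x":{"type":"number"},"y":{"type":"number"},"z":{"type":"number"},"wx":{"type":"number"},"wy":{"type":"number"},"wz":{"type":"number"},"hand":{"type":"number"}}}},"grip_force":{"type":"number"}},"required":["deltas"]}

```bash
mkdir -p pics
cat > h.py <<'E'
import numpy as np, cv2
from cell import monitor, viewer, robot
def snap(cam,name,crop=None,s=1):
    im=viewer.read_camera(cam)[:,:,::-1]
    cv2.imwrite(f'pics/{name}_full.png',im)
    if crop: x0,y0,x1,y1=crop; im=im[y0:y1,x0:x1]
    cv2.imwrite(f'pics/{name}.png',cv2.resize(im,None,fx=s,fy=s,interpolation=cv2.INTER_CUBIC))
def ray(cam,u,v,z):
    p=viewer.camera_params(cam);R=np.array(p['R']);t=np.array(p['t'])
    d=R.T@np.linalg.solve(np.array(p['camera_matrix']),[u,v,1]);c=-R.T@t
    return c+d*(z-c[2])/d[2]
def proj(cam,X):
    p=viewer.camera_params(cam);q=np.array(p['camera_matrix'])@(np.array(p['R'])@X+np.array(p['t']));return q[:2]/q[2]
E
python3 - <<'E'
from h import *
snap('top','t0');snap('side','s0')
s=monitor.observe();print(s['time'],s['tool_pos'],s['tool_rot'],s['contact_force'])
for c in('top','side'):
    p=viewer.camera_params(c);print(c,-np.array(p['R']).T@np.array(p['t']))
E
```

```text
0.1 [ 0.23569777 -0.46872176  0.22613356] [-3.14025106e+00 -1.71376473e-04  4.65783185e-01] [ 0.76423071 -1.02974797 -0.13734984]
top [0.41589612 0.01884249 1.29523296]
side [0.287928   0.88485087 1.16386798]
```

View pics/t0.png

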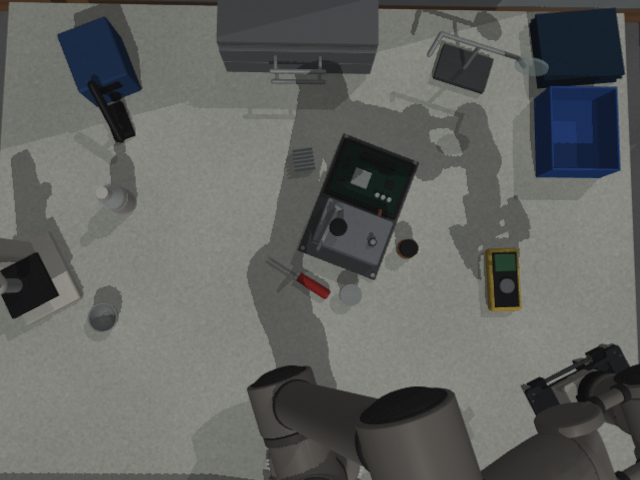

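View pics/s0.png

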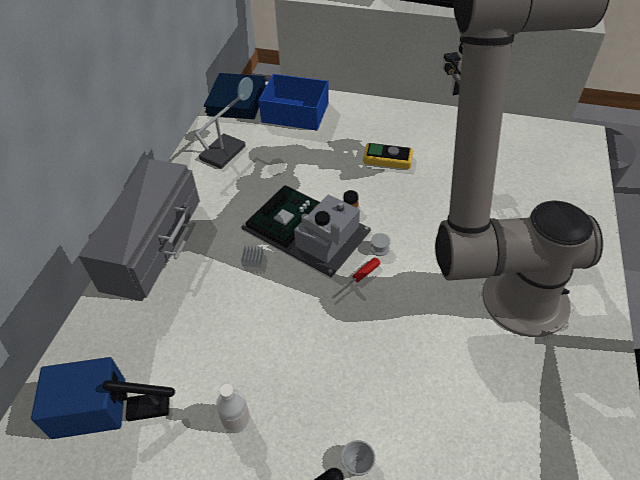

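The pump is at about (355, 205) in the top view: cap near (338, 227), pin near (372, 239). I'll enlarge both crops.

Run:
```python
from h import *
a=cv2.imread('pics/t0_full.png')[180:285,290:400];b=cv2.imread('pics/s0_full.png')[185:275,285:380]
a=cv2.resize(a,(396,378),interpolation=2) if 0 else cv2.resize(a,None,fx=3.6,fy=3.6,interpolation=2)
b=cv2.resize(b,None,fx=4,fy=4,interpolation=2)
h=max(a.shape[0],b.shape[0]);o=np.zeros((h,a.shape[1]+b.shape[1],3),np.uint8)
o[:a.shape[0],:a.shape[1]]=a;o[:b.shape[0],a.shape[1]:]=b
o=np.clip(o*1.6,0,255).astype(np.uint8);print(o.shape,a.shape)
cv2.imwrite('pics/c1.png',o)
```

```text
(378, 776, 3) (378, 396, 3)
```

View pics/c1.png

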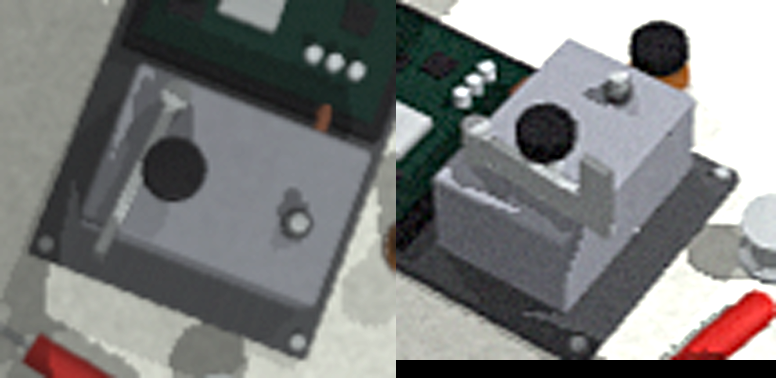

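Run:
```python
from h import *
T=dict(cap=(338.3,226.7,.133),pin=(373.1,241.7,.100),piv=(338.1,208.3,.119),pad=(319.2,246.1,.15))
S=dict(cap=(322.5,217.5,.133),pin=(341.25,205,.100),piv=(304,215.5,.119),pad=(335.5,232.5,.135))
P={k:ray('top',*T[k]) for k in T};Q={k:ray('side',*S[k]) for k in S}
for k in T: print(k,P[k].round(4),Q[k].round(4))
L=dict(cap=(0,.03),pin=(0,-.055),piv=(.045,.045))
# fit pose
A=np.array([L[k] for k in L]);B=np.array([(P[k][:2]+Q[k][:2])/2 for k in L])
a=A-A.mean(0);b=B-B.mean(0);th=np.arctan2((a[:,0]*b[:,1]-a[:,1]*b[:,0]).sum(),(a*b).sum())
R=np.array([[np.cos(th),-np.sin(th)],[np.sin(th),np.cos(th)]]);o=B.mean(0)-R@A.mean(0)
print('yaw',np.degrees(th),'o',o,'res',(B-(A@R.T+o)).round(4).tolist())
for k in L: print(k,(R@L[k]+o).round(4))
for D in(P,Q):
  v=R.T@(D['pad'][:2]-o); w=v-np.array([.045,.045]);print('pad local',v,np.linalg.norm(w))
s=monitor.observe();print(s['tool_pos'],s['opening'])
```

```text
cap [ 0.5355 -0.0461  0.133 ] [ 0.5344 -0.036   0.133 ]
pin [ 0.5059 -0.1266  0.1   ] [ 0.5042 -0.1212  0.1   ]
piv [ 0.5781 -0.0462  0.119 ] [ 0.5862 -0.0445  0.119 ]
pad [ 0.4913 -0.0043  0.15  ] [0.4902 0.0077 0.135 ]
yaw -20.436788710260664 o [ 0.52435135 -0.07111378] res [[0.0001, 0.0019], [-0.0001, -0.0013], [-0.0001, -0.0007]]
cap [ 0.5348 -0.043 ]
pin [ 0.5051 -0.1227]
piv [ 0.5822 -0.0447]
pad local [-0.0542585   0.05105223] 0.09944284355204218
pad local [-0.05954049  0.0619168 ] 0.1059003894214938
[ 0.23569777 -0.46872176  0.22613356] 0.09199705151865728
```

>>> move_arm:
  deltas:
    - {"x": 0.05, "y": -0.035, "wz": -6, "hand": 0}
    - {"x": 0.1, "y": -0.07, "wz": -12, "hand": 0}
    - {"x": 0.15, "y": -0.105, "wz": -18, "hand": 0}
    - {"x": 0.2, "y": -0.14, "wz": -24, "hand": 0}
    - {"x": 0.25, "y": -0.176, "wz": -30, "hand": 0}
    - {"x": 0.3, "y": -0.211, "wz": -36, "hand": 0}
    - {"x": 0.355, "y": -0.25, "wz": -43, "hand": 0}
    - {"x": 0.409, "y": -0.288, "wz": -43, "hand": 0}
  grip_force: 20

```text
schema error: expected keys x, y, z, wx, wy, wz, hand
```

All keys are required.

>>> move_arm:
  deltas:
    - {"x": 0.05, "y": -0.035, "z": 0, "wx": 0, "wy": 0, "wz": -6, "hand": 0}
    - {"x": 0.1, "y": -0.07, "z": 0, "wx": 0, "wy": 0, "wz": -12, "hand": 0}
    - {"x": 0.15, "y": -0.105, "z": 0, "wx": 0, "wy": 0, "wz": -18, "hand": 0}
    - {"x": 0.2, "y": -0.14, "z": 0, "wx": 0, "wy": 0, "wz": -24, "hand": 0}
    - {"x": 0.25, "y": -0.176, "z": 0, "wx": 0, "wy": 0, "wz": -30, "hand": 0}
    - {"x": 0.3, "y": -0.211, "z": 0, "wx": 0, "wy": 0, "wz": -36, "hand": 0}
    - {"x": 0.355, "y": -0.25, "z": 0, "wx": 0, "wy": 0, "wz": -43, "hand": 0}
    - {"x": 0.409, "y": -0.288, "z": 0, "wx": 0, "wy": 0, "wz": -43, "hand": 0}
  grip_force: 20

```text
time: 1.1
tool_pos: [0.4684, -0.0336, 0.2266]
tool_rot: [3.142, 0.0, 1.218]
contact_force: [0.4, -1.3, 0.2]
opening: 0.0167
```

>>> move_arm:
  deltas:
    - {"x": 0, "y": 0, "z": 0.03, "wx": 0, "wy": 0, "wz": 0, "hand": 0}
    - {"x": 0, "y": 0, "z": 0.06, "wx": 0, "wy": 0, "wz": 0, "hand": 0}
    - {"x": 0, "y": 0, "z": 0.06, "wx": 0, "wy": 0, "wz": 0, "hand": 0}

```text
time: 1.48
tool_pos: [0.4664, -0.0349, 0.1648]
tool_rot: [-3.136, 0.001, 1.217]
contact_force: [-0.5, -0.5, 0.8]
opening: 0.0005
```

Run:
```python
from h import *
s=monitor.observe();print(s['time'],s['tool_pos'],s['tool_rot'],s['contact_force'],s['opening'])
a=viewer.read_camera('top')[170:285,290:400,::-1];b=viewer.read_camera('side')[165:275,280:385,::-1]
o=np.hstack([cv2.resize(a,(440-0,460),interpolation=2)[:440,:],cv2.resize(b,None,fx=4,fy=4,interpolation=2)[:,:360]])
cv2.imwrite('pics/c2.png',np.clip(o*1.5,0,255))
p=s['tool_pos'];print(proj('top',p),proj('side',p))
```

```text
1.475 [ 0.46635194 -0.03490719  0.16484266] [-3.13627086e+00  7.05695385e-04  1.21683036e+00] [-0.45254386 -0.4807841   0.84403893] 0.0004540495935044183
[333.64449696 257.55931173] [348.73956099 213.67263131][ WARN:0@4.990] global loadsave.cpp:1063 imwrite_ Unsupported depth image for selected encoder is fallbacked to CV_8U.
```

View pics/c2.png

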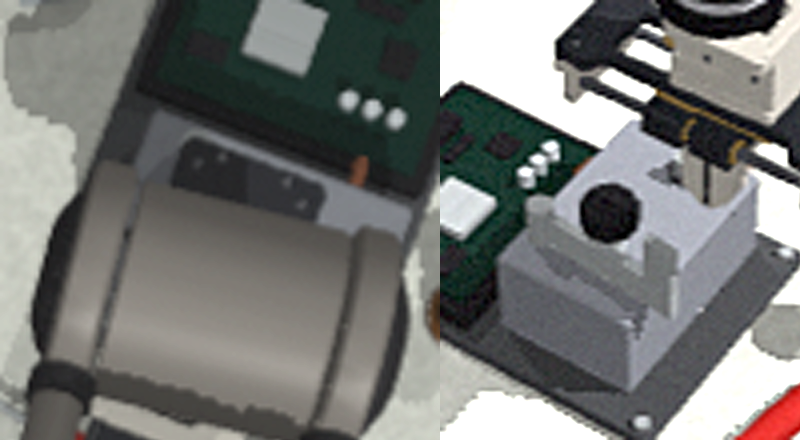

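>>> move_arm:
  deltas:
    - {"x": 0, "y": 0.003, "z": 0.02, "wx": 0, "wy": 0, "wz": 0, "hand": 0}
    - {"x": 0, "y": 0.003, "z": 0.045, "wx": 0, "wy": 0, "wz": 0, "hand": 0}
    - {"x": 0, "y": 0.003, "z": 0.045, "wx": 0, "wy": 0, "wz": 0, "hand": 0}
    - {"x": 0.008, "y": 0.003, "z": 0.045, "wx": 0, "wy": 0, "wz": 0, "hand": 0}
    - {"x": 0.014, "y": 0.003, "z": 0.045, "wx": 0, "wy": 0, "wz": 0, "hand": 0}
    - {"x": 0.02, "y": 0.003, "z": 0.045, "wx": 0, "wy": 0, "wz": 0, "hand": 0}
    - {"x": 0.026, "y": 0.003, "z": 0.045, "wx": 0, "wy": 0, "wz": 0, "hand": 0}
    - {"x": 0.032, "y": 0.003, "z": 0.045, "wx": 0, "wy": 0, "wz": 0, "hand": 0}

```text
time: 2.58
tool_pos: [0.4821, -0.0062, 0.1218]
tool_rot: [3.141, 0.0, 1.216]
contact_force: [0.4, -1.0, -0.3]
opening: 0.0005
```

>>> move_arm:
  deltas:
    - {"x": 0.006, "y": 0.002, "z": 0, "wx": 0, "wy": 0, "wz": 0, "hand": 0}
    - {"x": 0.012, "y": 0.004, "z": 0, "wx": 0, "wy": 0, "wz": 0, "hand": 0}
    - {"x": 0.018, "y": 0.006, "z": 0, "wx": 0, "wy": 0, "wz": 0, "hand": 0}
    - {"x": 0.024, "y": 0.008, "z": 0, "wx": 0, "wy": 0, "wz": 0, "hand": 0}
    - {"x": 0.03, "y": 0.01, "z": 0, "wx": 0, "wy": 0, "wz": 0, "hand": 0}
    - {"x": 0.036, "y": 0.012, "z": 0, "wx": 0, "wy": 0, "wz": 0, "hand": 0}
    - {"x": 0.042, "y": 0.014, "z": 0, "wx": 0, "wy": 0, "wz": 0, "hand": 0}
    - {"x": 0.042, "y": 0.014, "z": 0, "wx": 0, "wy": 0, "wz": 0, "hand": 0}

```text
time: 3.58
tool_pos: [0.5098, 0.0284, 0.1217]
tool_rot: [3.141, -0.0, 1.217]
contact_force: [0.4, -0.7, 0.7]
opening: 0.0009
```

```bash
cat >> h.py <<'E'
def look(n):
    s=monitor.observe();print(s['time'],s['tool_pos'],s['contact_force'])
    a=viewer.read_camera('top')[160:285,280:400,::-1];b=viewer.read_camera('side')[160:285,270:370,::-1]
    o=np.hstack([a,b]);o=cv2.resize(o,None,fx=3.6,fy=3.6,interpolation=2)
    cv2.imwrite(f'pics/{n}.png',cv2.convertScaleAbs(o,alpha=1.5))
E
python3 -c "
from h import *
look('c3')"
```

```text
3.575 [0.50982346 0.0283644  0.12168492] [ 0.39882844 -0.7154815   0.66244576]
```

View pics/c3.png

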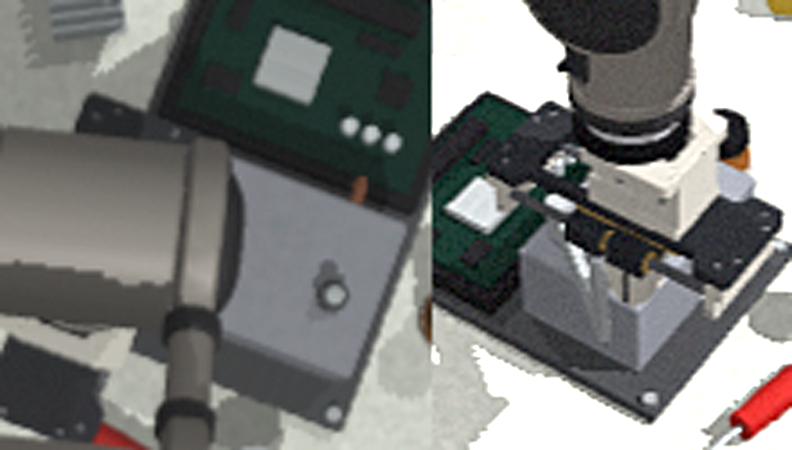

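>>> move_arm:
  deltas:
    - {"x": -0.012, "y": 0, "z": 0, "wx": 0, "wy": 0, "wz": 0, "hand": 0}
    - {"x": -0.015, "y": 0, "z": -0.03, "wx": 0, "wy": 0, "wz": 0, "hand": 0}
    - {"x": -0.02, "y": 0, "z": -0.06, "wx": 0, "wy": 0, "wz": 0, "hand": 0}
    - {"x": -0.038, "y": -0.03, "z": -0.07, "wx": 0, "wy": 0, "wz": 0, "hand": 0}
    - {"x": -0.058, "y": -0.06, "z": -0.07, "wx": 0, "wy": 0, "wz": 0, "hand": 0}
    - {"x": -0.1, "y": -0.1, "z": -0.07, "wx": 0, "wy": 0, "wz": 0, "hand": 0}
    - {"x": -0.14, "y": -0.1, "z": -0.07, "wx": 0, "wy": 0, "wz": 0, "hand": 0}
    - {"x": -0.14, "y": -0.1, "z": -0.07, "wx": 0, "wy": 0, "wz": 0, "hand": 0}

```text
time: 4.68
tool_pos: [0.366, -0.0706, 0.192]
tool_rot: [3.141, 0.001, 1.212]
contact_force: [0.3, 0.3, 0.6]
opening: 0.0004
```

```bash
python3 -c "
from h import *
look('c4')"
```

```text
4.675 [ 0.36599009 -0.07061543  0.19201687] [0.3206703  0.27458016 0.57172513]
```

View pics/c4.png

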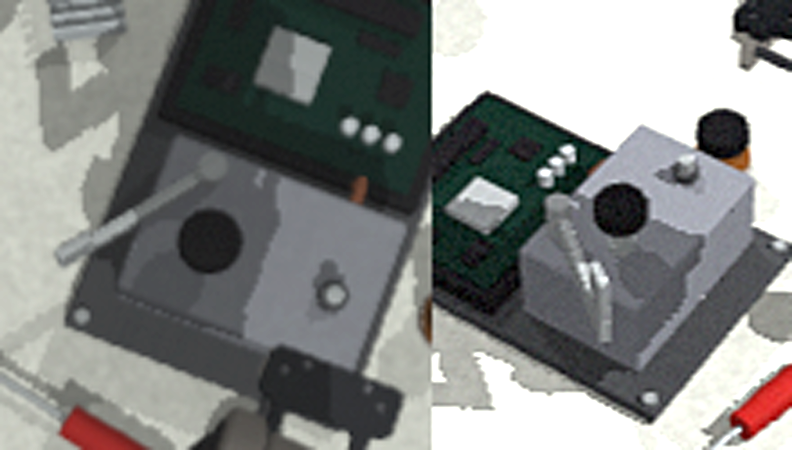

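>>> move_arm:
  deltas:
    - {"x": 0.028, "y": 0.05, "z": 0, "wx": 0, "wy": 0, "wz": 0, "hand": 0}
    - {"x": 0.056, "y": 0.1, "z": 0, "wx": 0, "wy": 0, "wz": 0, "hand": 0}
    - {"x": 0.085, "y": 0.148, "z": 0, "wx": 0, "wy": 0, "wz": 0, "hand": 0}
    - {"x": 0.085, "y": 0.148, "z": 0.02, "wx": 0, "wy": 0, "wz": 0, "hand": 0}
    - {"x": 0.085, "y": 0.148, "z": 0.045, "wx": 0, "wy": 0, "wz": 0, "hand": 0}
    - {"x": 0.085, "y": 0.148, "z": 0.045, "wx": 0, "wy": 0, "wz": 0, "hand": 0}

```text
time: 5.52
tool_pos: [0.5344, -0.039, 0.1447]
tool_rot: [-3.137, 0.001, 1.218]
contact_force: [0.1, 0.0, 0.3]
opening: 0.0002
```

>>> move_arm:
  deltas:
    - {"x": -0.003, "y": 0, "z": 0.01, "wx": 0, "wy": 0, "wz": 0, "hand": 0}
    - {"x": -0.003, "y": 0, "z": 0.02, "wx": 0, "wy": 0, "wz": 0, "hand": 0}
    - {"x": -0.003, "y": 0, "z": 0.03, "wx": 0, "wy": 0, "wz": 0, "hand": 0}
    - {"x": -0.003, "y": 0, "z": 0.033, "wx": 0, "wy": 0, "wz": 0, "hand": 0}
    - {"x": -0.003, "y": 0, "z": 0.033, "wx": 0, "wy": 0, "wz": 0, "hand": 0}

```text
time: 6.15
tool_pos: [0.5352, -0.0433, 0.1149]
tool_rot: [3.139, -0.0, 1.216]
contact_force: [-1.2, 0.1, 8.4]
opening: 0.0004
```

>>> move_arm:
  deltas:
    - {"x": 0, "y": 0, "z": 0.004, "wx": 0, "wy": 0, "wz": 0, "hand": 0}
    - {"x": 0, "y": 0, "z": 0.006, "wx": 0, "wy": 0, "wz": 0, "hand": 0}
    - {"x": 0, "y": 0, "z": 0.006, "wx": 0, "wy": 0, "wz": 0, "hand": 0}

```text
time: 6.52
tool_pos: [0.5352, -0.0433, 0.1094]
tool_rot: [3.139, -0.0, 1.216]
contact_force: [-2.1, 0.3, 11.0]
opening: 0.0003
```

>>> move_arm:
  deltas:
    - {"x": 0, "y": 0, "z": 0.002, "wx": 0, "wy": 0, "wz": 0, "hand": 0}
    - {"x": 0, "y": 0, "z": 0.003, "wx": 0, "wy": 0, "wz": 0, "hand": 0}

```text
time: 6.78
tool_pos: [0.5353, -0.0433, 0.1089]
tool_rot: [3.137, -0.0, 1.216]
contact_force: [-11.7, 2.9, 36.9]
opening: 0.0006
```

>>> move_arm:
  deltas:
    - {"x": 0, "y": 0, "z": -0.015, "wx": 0, "wy": 0, "wz": 0, "hand": 0}
    - {"x": 0, "y": 0, "z": -0.035, "wx": 0, "wy": 0, "wz": 0, "hand": 0}
    - {"x": 0, "y": 0, "z": -0.04, "wx": 0, "wy": 0, "wz": 0, "hand": 0}
    - {"x": 0, "y": 0, "z": -0.04, "wx": 0, "wy": 0, "wz": 0, "hand": 0}

```text
time: 7.28
tool_pos: [0.5343, -0.0431, 0.1445]
tool_rot: [3.141, 0.0, 1.216]
contact_force: [-0.2, -0.7, 0.5]
opening: 0.0006
```

>>> move_arm:
  deltas:
    - {"x": 0, "y": 0, "z": 0.012, "wx": 0, "wy": 0, "wz": 0, "hand": 0}
    - {"x": 0, "y": 0, "z": 0.024, "wx": 0, "wy": 0, "wz": 0, "hand": 0}
    - {"x": 0, "y": 0, "z": 0.034, "wx": 0, "wy": 0, "wz": 0, "hand": 0}
    - {"x": 0, "y": 0, "z": 0.038, "wx": 0, "wy": 0, "wz": 0, "hand": 0}
    - {"x": 0, "y": 0, "z": 0.038, "wx": 0, "wy": 0, "wz": 0, "hand": 0}

```text
time: 7.9
tool_pos: [0.5347, -0.0432, 0.109]
tool_rot: [3.139, 0.0, 1.216]
contact_force: [-7.7, 1.6, 29.0]
opening: 0.0005
```

>>> move_arm:
  deltas:
    - {"x": 0, "y": 0, "z": -0.015, "wx": 0, "wy": 0, "wz": 0, "hand": 0}
    - {"x": 0, "y": 0, "z": -0.034, "wx": 0, "wy": 0, "wz": 0, "hand": 0}
    - {"x": 0, "y": 0, "z": -0.038, "wx": 0, "wy": 0, "wz": 0, "hand": 0}
    - {"x": 0, "y": 0, "z": -0.038, "wx": 0, "wy": 0, "wz": 0, "hand": 0}

```text
time: 8.4
tool_pos: [0.5338, -0.0429, 0.1434]
tool_rot: [-3.14, 0.0, 1.216]
contact_force: [-1.0, 0.7, -0.7]
opening: 0.0002
```

>>> move_arm:
  deltas:
    - {"x": 0, "y": 0, "z": 0.012, "wx": 0, "wy": 0, "wz": 0, "hand": 0}
    - {"x": 0, "y": 0, "z": 0.024, "wx": 0, "wy": 0, "wz": 0, "hand": 0}
    - {"x": 0, "y": 0, "z": 0.034, "wx": 0, "wy": 0, "wz": 0, "hand": 0}
    - {"x": 0, "y": 0, "z": 0.0375, "wx": 0, "wy": 0, "wz": 0, "hand": 0}
    - {"x": 0, "y": 0, "z": 0.0375, "wx": 0, "wy": 0, "wz": 0, "hand": 0}

```text
time: 9.02
tool_pos: [0.5346, -0.0431, 0.109]
tool_rot: [3.14, 0.0, 1.217]
contact_force: [-6.6, 0.3, 24.7]
opening: 0.0005
```

>>> move_arm:
  deltas:
    - {"x": 0, "y": 0, "z": -0.015, "wx": 0, "wy": 0, "wz": 0, "hand": 0}
    - {"x": 0, "y": 0, "z": -0.034, "wx": 0, "wy": 0, "wz": 0, "hand": 0}
    - {"x": 0, "y": 0, "z": -0.038, "wx": 0, "wy": 0, "wz": 0, "hand": 0}
    - {"x": 0, "y": 0, "z": -0.038, "wx": 0, "wy": 0, "wz": 0, "hand": 0}

```text
time: 9.52
tool_pos: [0.5338, -0.043, 0.144]
tool_rot: [-3.14, 0.0, 1.216]
contact_force: [-0.9, -0.0, 0.2]
opening: 0.0005
```

>>> move_arm:
  deltas:
    - {"x": 0, "y": 0, "z": 0.012, "wx": 0, "wy": 0, "wz": 0, "hand": 0}
    - {"x": 0, "y": 0, "z": 0.024, "wx": 0, "wy": 0, "wz": 0, "hand": 0}
    - {"x": 0, "y": 0, "z": 0.034, "wx": 0, "wy": 0, "wz": 0, "hand": 0}
    - {"x": 0, "y": 0, "z": 0.038, "wx": 0, "wy": 0, "wz": 0, "hand": 0}
    - {"x": 0, "y": 0, "z": 0.038, "wx": 0, "wy": 0, "wz": 0, "hand": 0}

```text
time: 10.15
tool_pos: [0.5345, -0.0431, 0.109]
tool_rot: [3.14, 0.0, 1.216]
contact_force: [-6.9, 1.5, 26.8]
opening: 0.0003
```

>>> move_arm:
  deltas:
    - {"x": 0, "y": 0, "z": -0.015, "wx": 0, "wy": 0, "wz": 0, "hand": 0}
    - {"x": 0, "y": 0, "z": -0.034, "wx": 0, "wy": 0, "wz": 0, "hand": 0}
    - {"x": 0, "y": 0, "z": -0.038, "wx": 0, "wy": 0, "wz": 0, "hand": 0}
    - {"x": 0, "y": 0, "z": -0.038, "wx": 0, "wy": 0, "wz": 0, "hand": 0}

```text
time: 10.65
tool_pos: [0.5339, -0.043, 0.144]
tool_rot: [-3.14, 0.0, 1.216]
contact_force: [0.7, 0.6, -0.5]
opening: 0.0003
```

>>> move_arm:
  deltas:
    - {"x": 0, "y": 0, "z": 0.012, "wx": 0, "wy": 0, "wz": 0, "hand": 0}
    - {"x": 0, "y": 0, "z": 0.024, "wx": 0, "wy": 0, "wz": 0, "hand": 0}
    - {"x": 0, "y": 0, "z": 0.034, "wx": 0, "wy": 0, "wz": 0, "hand": 0}
    - {"x": 0, "y": 0, "z": 0.038, "wx": 0, "wy": 0, "wz": 0, "hand": 0}
    - {"x": 0, "y": 0, "z": 0.038, "wx": 0, "wy": 0, "wz": 0, "hand": 0}

```text
time: 11.28
tool_pos: [0.5346, -0.0431, 0.1091]
tool_rot: [3.14, 0.0, 1.216]
contact_force: [-7.5, -0.0, 26.3]
opening: 0.0001
```

>>> move_arm:
  deltas:
    - {"x": 0, "y": 0, "z": -0.015, "wx": 0, "wy": 0, "wz": 0, "hand": 0}
    - {"x": 0, "y": 0, "z": -0.034, "wx": 0, "wy": 0, "wz": 0, "hand": 0}
    - {"x": 0, "y": -0.04, "z": -0.06, "wx": 0, "wy": 0, "wz": 0, "hand": 0}
    - {"x": -0.05, "y": -0.08, "z": -0.08, "wx": 0, "wy": 0, "wz": 0, "hand": 0}
    - {"x": -0.085, "y": -0.13, "z": -0.08, "wx": 0, "wy": 0, "wz": 0, "hand": 0}
    - {"x": -0.085, "y": -0.148, "z": -0.08, "wx": 0, "wy": 0, "wz": 0, "hand": 0}
    - {"x": -0.085, "y": -0.148, "z": -0.08, "wx": 0, "wy": 0, "wz": 0, "hand": 0}

```text
time: 12.15
tool_pos: [0.3648, -0.0712, 0.1864]
tool_rot: [-3.14, -0.0, 1.215]
contact_force: [0.7, 0.2, -0.0]
opening: 0.0005
```

```bash
python3 -c "
from h import *
look('c5')
p=np.array([.5051,-.1227,0])
for z in(.1,.13): print(proj('side',p+[0,0,z]),proj('top',p+[0,0,z]))"
```

```text
12.15 [ 0.3647861  -0.07115386  0.18643361] [ 0.69433202  0.21131129 -0.00565928]
[341.05697279 204.56608399] [371.37364271 242.04326947]
[341.1609236  196.66500977] [372.99090569 241.04424852]
```

View pics/c5.png

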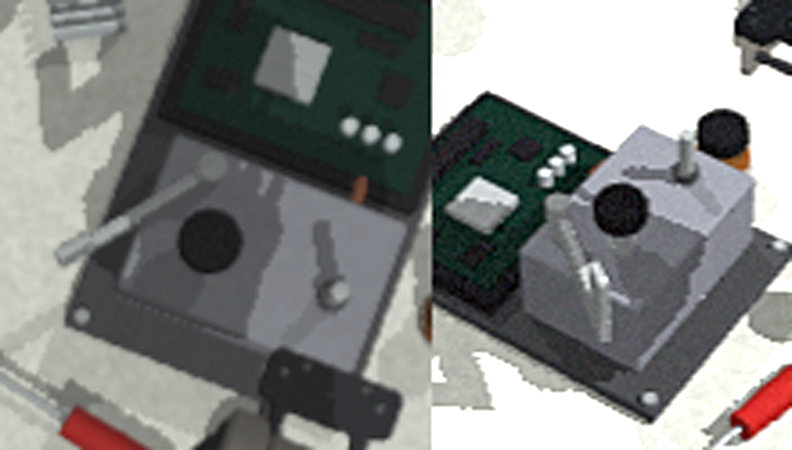

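The pin tip is at crop (686, 136), about row 197.8, against 196.7 for fully out. That's too close to call, so I'll add two more strokes and check that it doesn't rise further.

>>> move_arm:
  deltas:
    - {"x": 0.028, "y": 0.05, "z": 0, "wx": 0, "wy": 0, "wz": 0, "hand": 0}
    - {"x": 0.056, "y": 0.1, "z": 0, "wx": 0, "wy": 0, "wz": 0, "hand": 0}
    - {"x": 0.085, "y": 0.148, "z": 0, "wx": 0, "wy": 0, "wz": 0, "hand": 0}
    - {"x": 0.085, "y": 0.148, "z": 0.02, "wx": 0, "wy": 0, "wz": 0, "hand": 0}
    - {"x": 0.085, "y": 0.148, "z": 0.042, "wx": 0, "wy": 0, "wz": 0, "hand": 0}
    - {"x": 0.085, "y": 0.148, "z": 0.042, "wx": 0, "wy": 0, "wz": 0, "hand": 0}

```text
time: 13.0
tool_pos: [0.5341, -0.0425, 0.1427]
tool_rot: [-3.137, 0.001, 1.217]
contact_force: [0.5, -0.1, 0.4]
opening: 0.0001
```

>>> move_arm:
  deltas:
    - {"x": 0, "y": 0, "z": 0.012, "wx": 0, "wy": 0, "wz": 0, "hand": 0}
    - {"x": 0, "y": 0, "z": 0.024, "wx": 0, "wy": 0, "wz": 0, "hand": 0}
    - {"x": 0, "y": 0, "z": 0.034, "wx": 0, "wy": 0, "wz": 0, "hand": 0}
    - {"x": 0, "y": 0, "z": 0.038, "wx": 0, "wy": 0, "wz": 0, "hand": 0}
    - {"x": 0, "y": 0, "z": 0.038, "wx": 0, "wy": 0, "wz": 0, "hand": 0}

```text
time: 13.62
tool_pos: [0.5359, -0.0432, 0.1092]
tool_rot: [3.137, -0.001, 1.216]
contact_force: [-0.9, 1.4, 13.6]
opening: 0.0004
```

>>> move_arm:
  deltas:
    - {"x": 0, "y": 0, "z": -0.015, "wx": 0, "wy": 0, "wz": 0, "hand": 0}
    - {"x": 0, "y": 0, "z": -0.034, "wx": 0, "wy": 0, "wz": 0, "hand": 0}
    - {"x": 0, "y": 0, "z": -0.038, "wx": 0, "wy": 0, "wz": 0, "hand": 0}
    - {"x": 0, "y": 0, "z": -0.038, "wx": 0, "wy": 0, "wz": 0, "hand": 0}

```text
time: 14.12
tool_pos: [0.5342, -0.0431, 0.1448]
tool_rot: [-3.141, 0.0, 1.216]
contact_force: [0.0, 0.2, -0.1]
opening: 0.0006
```

>>> move_arm:
  deltas:
    - {"x": 0, "y": 0, "z": 0.012, "wx": 0, "wy": 0, "wz": 0, "hand": 0}
    - {"x": 0, "y": 0, "z": 0.024, "wx": 0, "wy": 0, "wz": 0, "hand": 0}
    - {"x": 0, "y": 0, "z": 0.034, "wx": 0, "wy": 0, "wz": 0, "hand": 0}
    - {"x": 0, "y": 0, "z": 0.039, "wx": 0, "wy": 0, "wz": 0, "hand": 0}
    - {"x": 0, "y": 0, "z": 0.039, "wx": 0, "wy": 0, "wz": 0, "hand": 0}

```text
time: 14.75
tool_pos: [0.5347, -0.0432, 0.1089]
tool_rot: [3.139, 0.0, 1.217]
contact_force: [-9.5, 1.1, 31.9]
opening: 0.0003
```

>>> move_arm:
  deltas:
    - {"x": 0, "y": 0, "z": -0.015, "wx": 0, "wy": 0, "wz": 0, "hand": 0}
    - {"x": 0, "y": 0, "z": -0.034, "wx": 0, "wy": 0, "wz": 0, "hand": 0}
    - {"x": 0, "y": -0.04, "z": -0.06, "wx": 0, "wy": 0, "wz": 0, "hand": 0}
    - {"x": -0.05, "y": -0.08, "z": -0.08, "wx": 0, "wy": 0, "wz": 0, "hand": 0}
    - {"x": -0.085, "y": -0.13, "z": -0.08, "wx": 0, "wy": 0, "wz": 0, "hand": 0}
    - {"x": -0.085, "y": -0.148, "z": -0.08, "wx": 0, "wy": 0, "wz": 0, "hand": 0}
    - {"x": -0.085, "y": -0.148, "z": -0.08, "wx": 0, "wy": 0, "wz": 0, "hand": 0}

```text
time: 15.62
tool_pos: [0.3648, -0.0712, 0.1854]
tool_rot: [-3.14, -0.0, 1.215]
contact_force: [0.8, -0.3, -0.5]
opening: 0.0003
```

```bash
python3 -c "
from h import *
look('c6')
a=cv2.imread('pics/c5.png');b=cv2.imread('pics/c6.png')
cv2.imwrite('pics/c7.png',np.hstack([a[:,432:],b[:,432:]]))
print(np.abs(a[100:200,640:720].astype(int)-b[100:200,640:720]).max())"
```

```text
15.625 [ 0.36475418 -0.07116422  0.18542398] [ 0.79060214 -0.27031065 -0.5167102 ]
26
```

View pics/c7.png

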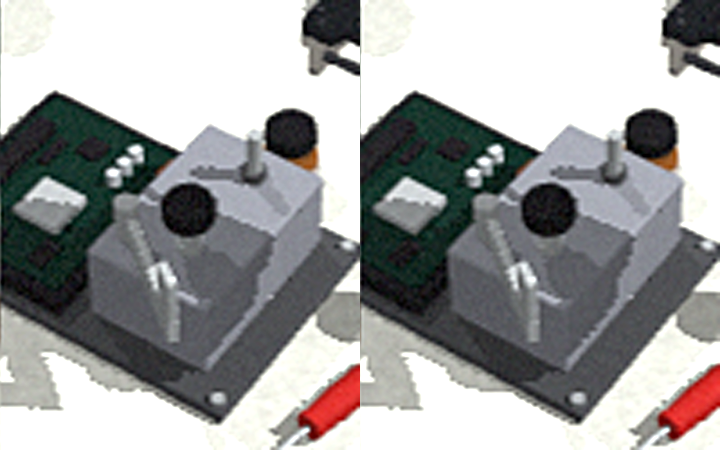

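The pin stands at the same height after the extra strokes, so it's fully out. The cap is up, the catch is aside and the arm is clear.

```bash
python3 -c "
from h import *
print(robot.hand_in())"
```

```text
the job is handed in; nothing more can be done
None
```

The job is done and handed in at about 15.6 s; no verdict was reported. I pushed the catch aside by its paddle with the closed fingers. Then I gave the plunger seven strokes to the bottom stop, releasing it fully after each.

- **Pin:** its tip measured about 4 mm short of fully out after five strokes, but within pixel error. Two extra strokes didn't raise it any further, so I take it as fully out. The arm stayed well away from it throughout.
- **Catch and plunger:** the last pictures show the catch well clear of the cap, at about 0.6 rad or more judged by eye. The cap is fully up.
- **Forces:** the highest reading at the end of any move was about 37 N vertically (about 39 N in all), on the fingertips at the bottom stop during the first stroke. Later strokes read 14–32 N.
- **Other items:** the arm passed clear of everything loose on the bench. I didn't check a full view of the bench again before handing in.

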